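Lean the blue enamel plaque on its drying stand

ROBOT

A 6-joint arm with a two-finger parallel gripper is mounted at the origin on the work surface. World frame = base frame: x ahead of the robot, y to its left, z up, the work surface at z = 0. Lengths are in m, angles in rad, forces in N, time in s.
With the tool pointing down it reaches from about 0.4 to 0.925 m from the base axis. Payload 12.5 kg.
Tool frame: the origin (TCP) lies midway between the tips of the shut fingers; the grasp point (between the pads) lies 19 mm behind it; y points along the fingers, x is the direction in which the jaws open and shut, and the axes are right-handed (so a half turn about y gives the same grasp; the last joint's range is limited). The gripper opens to 95 mm and grips with 3 to 60 N. Pads are 20 mm wide; open, the fingers measure 119 mm over their backs; the gripper's body (75 mm by 180 mm) begins 59 mm behind the grasp point.
Start: joints at [-1.378, 0.491, 1.559, -0, 1.092, -0.106], TCP at [0.184, -0.597, 0.215] pointing down, gripper open.
Joint ranges: [-3.1, 3.1], [-0.84, 2.19], [0.05, 2.79], [-1.13, 4.28], [0.06, 2.93], [-2.69, 2.69]. Speed limits (rad/s): [2.22, 2.22, 2.79, 3.14, 3.14, 3.14].

INTERFACE

Orientations are given as a unit quaternion [w, x, y, z].
In Python, from station import manip gives the robot as it stands.
- The arm moves only by the tool arm_command, never from a script. Its argument "rows" is a list of rows, each a list of 4 numbers: the shift along the tool's x, y, z in cm, then the turn about the tool's y in rad. A call has 1 to 12 rows; each row shifts and turns the commanded pose from where the row before left it, along the tool's axes as they then stand; what a row does not reach is not made up. A row lasts 1/8 s, in which the tool goes at most 62.5 mm and 10.7 degrees, less where a joint would pass 70% of its speed; a pose out of reach is approached as far as the arm can. A call is refused whole if a number of a shift passes 6.25 or a number of a turn 0.188, either way. A call with a gripper value outside its range is refused whole. "jaw" is the gripper command: -1 is fully open, 1 is shut, values between are in proportion, set as the call begins (left out, the last holds). The fingers move at their own pace and stop on an object; the grip force is fixed at half the most. Time passes only in rows, so rows that do not move let the fingers close. It gives the time, the measured TCP pose, the force and the opening at its end, in the units of the state.
- manip.get_obs(): the state, without advancing time (a new reading comes with each control period).
- manip.read_camera(name): name is "scene" or "top"; returns (picture, depth): 420x560x3 uint8, blue, green, red; 420x560 float32, m along the optical axis (not along the pixel's ray), 0 where there is no reading.
- manip.camera_params(name): a dict with "fx", "fy", "cx", "cy" (pixels), "T" (4x4, takes a point from camera to world coordinates). Camera axes: x right, y down, z forward; pixel columns grow to the right and rows downward; lengths in m; the calibration is good to about 2 mm. A picture is of the moment at which its call begins. camera_params takes no time and is no camera call.
- manip.finish_job(): hands the job in, once; it reports no verdict.
The state is a dict: "clock": time; "q": joint angles; "qvel": joint speeds; "effort": joint torques, N m; "ee_pos": TCP position; "orientation": TCP orientation; "force": force on the tool from outside, world axes, zero at the start; "wrist_torque": the same for the moment, N m; "opening": finger opening in m.
Only numpy, scipy, OpenCV 4.12 (cv2) and the standard library are available. Lean on these libraries where they do the work, as an engineer would, in place of code of your own. Each camera call takes 0.05 s, during which the arm holds its last target.

TASK

On this enameller's bench, take the blue plaque out of the grooved rack and lean it on the small sloped stand: bottom edge on the ledge, wooden back against the cork backstop, blue face outwards, about central. Do not drop it, and leave the red and yellow plaques standing where they are in the rack.

Things in the scene. Friction and masses are not known exactly. Their poses are not given: they have to be found in the camera images.
- blue_plaque: Blue enamel plaque, 10 mm thick (x), 60 wide (y), 100 tall (z), 0.11-0.23 kg, dark wooden back. Origin at its centre; x points out of the enamel face, z up. Stands upright, lowest 15 mm in the 13 mm wide groove of a fixed wooden rack 28 mm tall, 44 deep, 260 long; grip it across its thickness near the top edge and lift straight up. Rack left or right, faces look away from the robot within 20 deg.
- red_plaque: Red plaque, same size and axes as the blue one, in the same groove; leave it standing. The three stand in one row along y in any order, 80 mm between centres (20 mm gaps), all facing the same way.
- yellow_plaque: Yellow plaque, same size and axes as the blue one, in the same groove; leave it standing. A loose collar and a jar, both under 60 mm tall, stand farther out on the bench.
- seat (a point): Middle of the inner corner of the fixed stand, where ledge meets cork backstop, 32 mm up. x level, out of its open front (away from the robot within 20 deg), y along the ledge, z up. Backstop 100 mm wide, rises 55 mm along its slope, leaning back (top to -x) 25 deg from vertical. Ledge square to it, rising 25 deg to the front: 18 mm deep up to a 6 mm high brass lip. Nothing behind is higher.

How it is judged:
At the end, for the whole second after the job is handed in: Blue plaque released and still on the stand, centre within 17 mm front-back, 20 mm sideways, 11 mm in height of its flat-leaning place; leaning back 14 to 38 degrees, blue face outwards, within 12 degrees of square. Red and yellow plaques within 15 mm of their start (x of blue_plaque in the frame of seat between -0.034 and 0 m and y of blue_plaque in the frame of seat between -0.02 and 0.02 m and z of blue_plaque in the frame of seat between 0.036 and 0.059 m and angle between blue_plaque's own z axis and vertical between 0.25 and 0.66 rad and angle between blue_plaque's own x axis and vertical below 1.33 rad and angle between the y axis of blue_plaque and the y axis of seat, either way round below 0.21 rad and linear speed of blue_plaque below 0.02 m/s and distance of each of red_plaque, yellow_plaque from where it was at the start of the episode below 0.015 m); the robot touches nothing.
It fails at once if the blue plaque is dropped (moves faster than 0.6 m/s while no finger touches it) (contact force between blue_plaque and the fingers below 0.05 N and linear speed of blue_plaque above 0.6 m/s).
It fails at once if the red or the yellow plaque is disturbed: tipped by more than 20 degrees or moved by more than 15 mm (distance of any of red_plaque, yellow_plaque from where it was at the start of the episode above 0.015 m or angle between any of red_plaque, yellow_plaque's own z axis and vertical above 0.35 rad).
It also fails if it takes over 35 s, if anything falls off the work surface, if the arm or the gripper's body presses on something with over 40 N, if the wrist force passes 120 N, or if a joint passes its speed limit or range.

## Working session

There is one attempt and no reset: what is moved stays moved. The work goes in short steps, Python scripts to look and compute and a tool call to move; the robot and the scene stay as the last step left them, time stands still between calls to the robot, and variables do not carry over. Pictures are saved under pics/ and viewed, and the job is handed in when it is done.

Besides the shell and the picture viewer there is one more tool, called as name(argument=value, ...), one argument or row to a line, values as JSON. arm_command: Moves the arm, as the interface text tells. Its arguments: {"type":"object","properties":{"rows":{"type":"array","items":{"type":"array","items":{"type":"number"}}},"jaw":{"type":"number"}},"required":["rows"]}

```bash
ls; mkdir -p pics; python3 - <<'E'
from station import manip
import cv2,numpy as np
o=manip.get_obs()
for k,v in o.items(): print(k,np.round(v,4))
for n in("scene","top"):
    im,d=manip.read_camera(n); cv2.imwrite(f"pics/{n}0.png",im); np.save(f"pics/{n}0.npy",d)
    p=manip.camera_params(n); print(n,p["fx"],p["fy"],p["cx"],p["cy"]); print(np.round(p["T"],4))
E
```

```text
pics
clock 0.0
q [-1.3776  0.4916  1.5595  0.      1.0917 -0.1056]
qvel [ 0.0001  0.001   0.0007  0.0005  0.     -0.0021]
effort [-7.00000e-04 -6.12654e+01 -2.58187e+01  6.93000e-02  4.82000e-02
 -1.00000e-04]
ee_pos [ 0.1839 -0.597   0.214 ]
orientation [ 0.5691 -0.5686  0.4203 -0.4197]
force [-0.4054  0.2676  0.3223]
wrist_torque [0.0566 0.0165 0.0453]
opening 0.0951
scene 471.2618793769272 471.2618793769272 278.9027715141275 216.9707925133957
[[-0.6743  0.439  -0.5938  1.099 ]
 [ 0.7381  0.3773 -0.5592  0.5464]
 [-0.0214 -0.8154 -0.5785  0.6632]
 [ 0.      0.      0.      1.    ]]
top 502.16831816683157 502.16831816683157 280.36491884397975 213.81970368672367
[[ 1.2600e-02 -9.9490e-01  1.0040e-01  4.2340e-01]
 [-9.9990e-01 -1.2800e-02 -8.0000e-04  1.8300e-02]
 [ 2.1000e-03 -1.0040e-01 -9.9490e-01  1.0216e+00]
 [ 0.0000e+00  0.0000e+00  0.0000e+00  1.0000e+00]]
```

View pics/scene0.png

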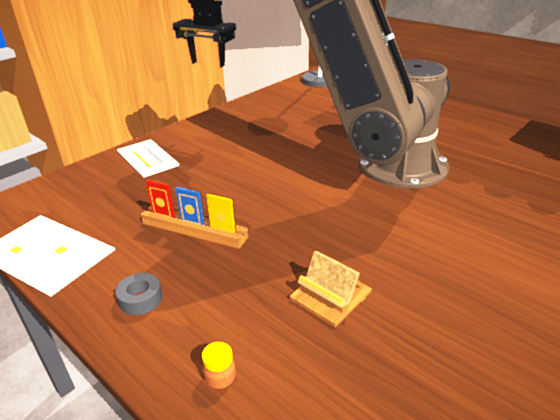

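View pics/top0.png

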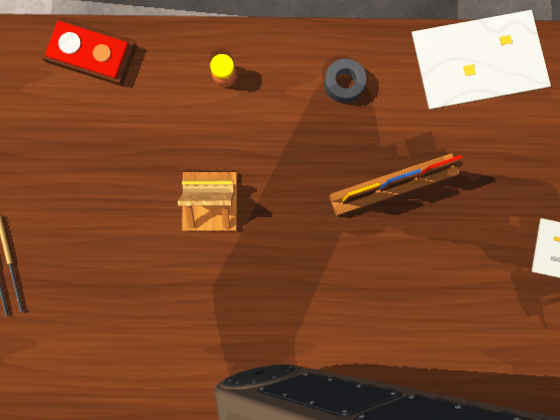

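The scene view shows the rack with red (160,200), blue (189,207) and yellow (221,214), and the stand at (330,285). The top view shows the rack at (395,185), with blue in the middle at (402,179), and the stand at (209,200).

```bash
cat > h.py <<'E'
import numpy as np,cv2
from station import manip
def cloud(n,d):
    p=manip.camera_params(n); v,u=np.mgrid[0:d.shape[0],0:d.shape[1]]
    P=np.stack([(u-p["cx"])/p["fx"]*d,(v-p["cy"])/p["fy"]*d,d],-1)
    return P@p["T"][:3,:3].T+p["T"][:3,3]
def hsv(im): return cv2.cvtColor(im,cv2.COLOR_BGR2HSV)
def ray(n,u,v,z):
    p=manip.camera_params(n); r=p["T"][:3,:3]@np.array([(u-p["cx"])/p["fx"],(v-p["cy"])/p["fy"],1]); o=p["T"][:3,3]
    return o+r*(z-o[2])/r[2]
E
python3 - <<'E'
from h import *
for n,boxes in(("scene",[(130,170,130,90),(280,245,100,85)]),("top",[(320,145,150,80),(165,160,90,80)])):
    im=cv2.imread(f"pics/{n}0.png")
    out=[cv2.resize(im[y:y+h,x:x+w],(760,300 if 0 else int(760*h/w)),interpolation=cv2.INTER_CUBIC) for x,y,w,h in boxes]
    for i,o in enumerate(out):
        s=min(1,590/o.shape[0]); cv2.imwrite(f"pics/{n}_z{i}.png",cv2.resize(o,None,fx=s,fy=s))
    d=np.load(f"pics/{n}0.npy"); C=cloud(n,d); H=hsv(im)
    for c,lo,hi in(("blue",(100,120,50),(125,255,255)),("red",(0,200,90),(5,255,255)),("yel",(22,180,120),(32,255,255))):
        m=cv2.inRange(H,lo,hi)>0
        x,y,w,h=boxes[0]; k=np.zeros_like(m); k[y:y+h,x:x+w]=1; m&=k.astype(bool)&(d>0)
        P=C[m]; P=P[P[:,2]>.02]
        if len(P)<10: print(n,c,len(P));continue
        if n=="top":
            P=P[P[:,2]>np.percentile(P[:,2],95)-.01]
        print(n,c,len(P),"mean",P.mean(0).round(4),"min",np.percentile(P,2,0).round(4),"max",np.percentile(P,98,0).round(4))
        q=P-P.mean(0); w_,V=np.linalg.eigh(q.T@q); print("  normal",V[:,0].round(3),"long",V[:,2].round(3), "sd",np.sqrt(w_/len(P)).round(4))
E
```

```text
scene blue 470 mean [ 0.5913 -0.2059  0.0774] min [ 0.5784 -0.2365  0.0319] max [ 0.6026 -0.1811  0.1152]
  normal [ 0.937  0.349 -0.007] long [ 0.023 -0.04   0.999] sd [0.0018 0.0182 0.0273]
scene red 468 mean [ 0.6174 -0.2813  0.0776] min [ 0.6033 -0.3123  0.0319] max [ 0.6296 -0.2563  0.115 ]
  normal [0.934 0.357 0.001] long [ 0.038 -0.103  0.994] sd [0.0024 0.019  0.0273]
scene yel 916 mean [ 0.5689 -0.1419  0.0728] min [ 0.5513 -0.2841  0.0295] max [ 0.62   -0.1066  0.1147]
  normal [0.94  0.34  0.005] long [-0.339  0.937  0.088] sd [0.0019 0.0251 0.0407]
top blue 89 mean [ 0.5892 -0.2088  0.1134] min [ 0.5795 -0.2355  0.109 ] max [ 0.5994 -0.1826  0.1162]
  normal [ 0.943  0.331 -0.018] long [-0.331  0.943 -0.01 ] sd [0.0015 0.0017 0.0172]
top red 109 mean [ 0.6163 -0.2861  0.1135] min [ 0.6051 -0.3125  0.1089] max [ 0.6276 -0.2576  0.1167]
  normal [0.623 0.238 0.745] long [-0.342  0.94  -0.014] sd [0.0017 0.0019 0.0185]
top yel 89 mean [ 0.5634 -0.133   0.1136] min [ 0.5532 -0.1605  0.1096] max [ 0.5739 -0.1069  0.117 ]
  normal [0.912 0.325 0.25 ] long [-0.333  0.943 -0.01 ] sd [0.0014 0.0018 0.0176]
```

View pics/scene_z1.png

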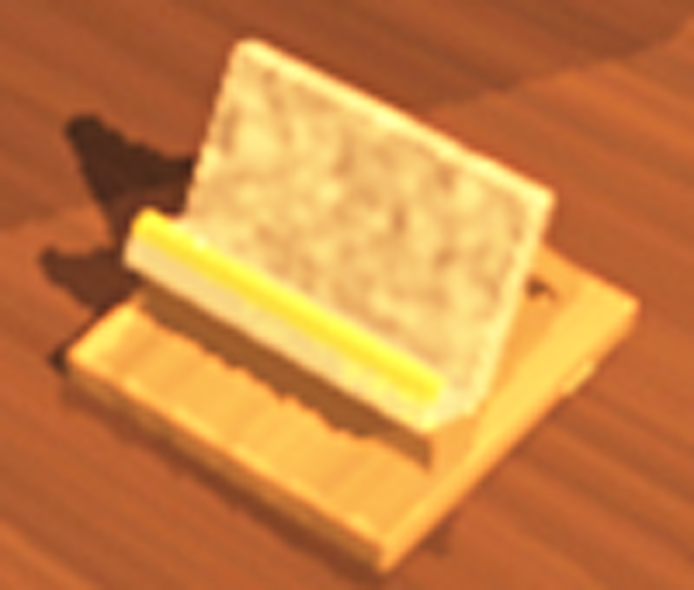

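View pics/top_z1.png

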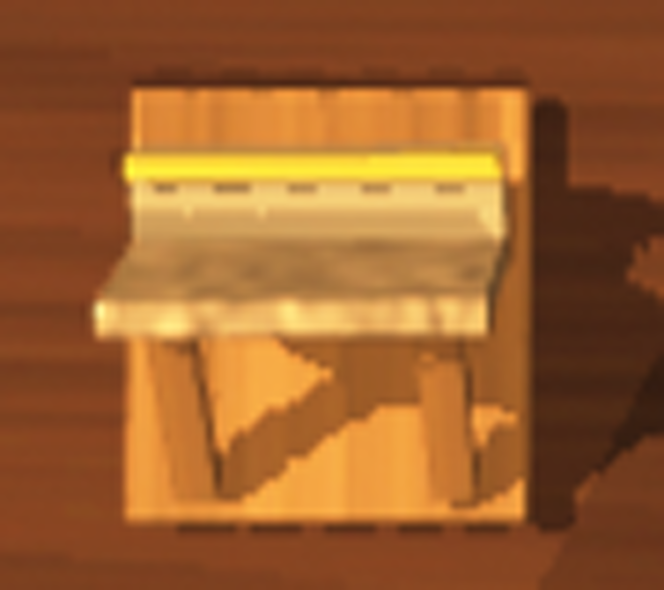

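View pics/top_z0.png

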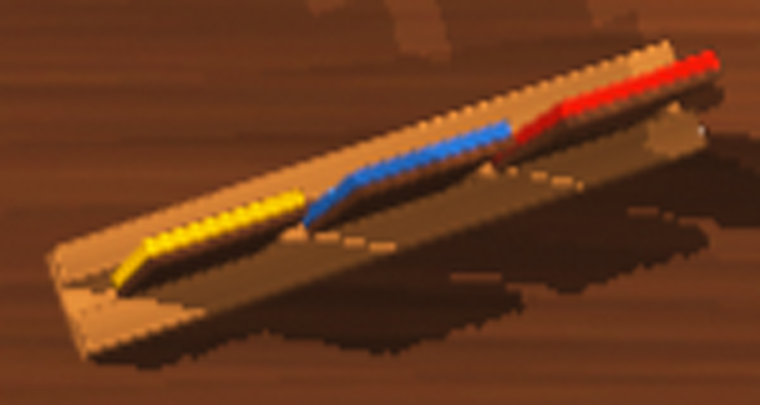

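View pics/scene_z0.png

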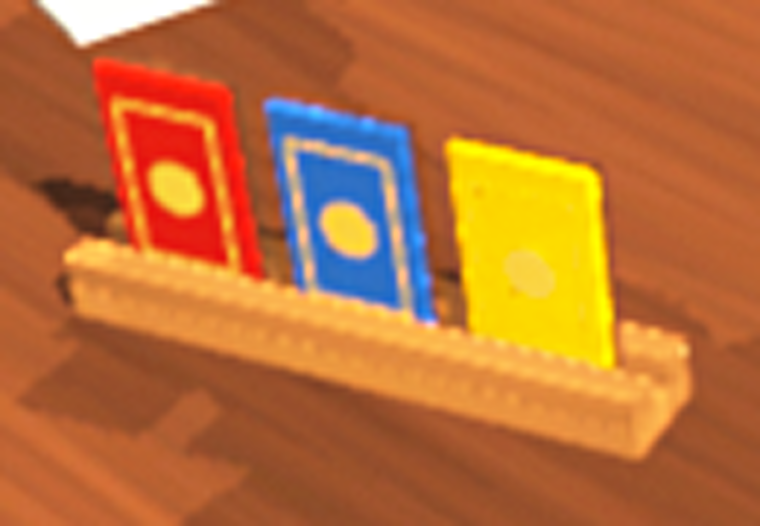

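The zooms show the rack turned about 20°, and the stand nearly square to x with its brass lip to the front and the cork facing away from the robot.

```bash
python3 - <<'E'
from h import *
from scipy.spatial.transform import Rotation as R
o=manip.get_obs(); q=o["orientation"]; print(R.from_quat([q[1],q[2],q[3],q[0]]).as_matrix().round(3))
import itertools
d=np.load("pics/scene0.npy");C=cloud("scene",d)
# cork face polygon from zoom (scale 694/100 for the crop at 280,245)
s=694/100
def poly(n,pts,s,x0,y0,shape):
    m=np.zeros(shape,np.uint8); cv2.fillPoly(m,[np.int32([[x0+a/s,y0+b/s] for a,b in pts])],1); return m>0
m=poly("scene",[(260,75),(530,215),(480,370),(215,215)],s,280,245,d.shape)&(d>0)
P=C[m]; c=P.mean(0); w,V=np.linalg.eigh((P-c).T@(P-c)); n=V[:,0]*np.sign(V[0,0]); print("cork",len(P),c.round(4),n.round(4),np.sqrt(w/len(P)).round(4),"yaw",np.degrees(np.arctan2(n[1],n[0])),"tilt",np.degrees(np.arcsin(n[2])))
# corners via ray: cork top edge at z .082, scene pixels
zt=.032+.055*np.cos(np.radians(25))
for a,b in((250,42),(552,195)): print("scene cork top",ray("scene",280+a/s,245+b/s,zt).round(4))
st=664/90
for a,b in((98,300),(492,297)): print("top cork top front",ray("top",165+a/st,160+b/st,zt).round(4))
for a,b in((130,240),(505,240)): print("top corner",ray("top",165+a/st,160+b/st,.032).round(4))
zl=.032+.018*np.sin(np.radians(25))+.006*np.cos(np.radians(25))
for a,b in((125,181),(500,181),(125,154),(500,152)): print("top lip in/out",ray("top",165+a/st,160+b/st,zl).round(4))
for a,b in((130,88),(528,88),(527,520),(125,520)): print("base",ray("top",165+a/st,160+b/st,.01).round(4))
dt=np.load("pics/top0.npy");T=cloud("top",dt)
for v in range(170,235,1): 
    print(v,T[v,209].round(4),T[v,190].round(4)) if v<210 else 0
E
```

```text
[[ 0.294 -0.     0.956]
 [-0.956  0.001  0.294]
 [-0.001 -1.     0.   ]]
cork 1047 [0.5537 0.1688 0.0593] [0.9073 0.0182 0.42  ] [0.0014 0.0136 0.0266] yaw 1.1521797391322703 tilt 24.834225691366274
scene cork top [0.5394 0.1154 0.0818]
scene cork top [0.5367 0.2143 0.0818]
top cork top front [0.5407 0.2103 0.0818]
top cork top front [0.5428 0.1097 0.0818]
top corner [0.5633 0.2124 0.032 ]
top corner [0.5646 0.1114 0.032 ]
top lip in/out [0.5773 0.2117 0.045 ]
top lip in/out [0.5786 0.1118 0.045 ]
top lip in/out [0.5846 0.2119 0.045 ]
top lip in/out [0.5864 0.112  0.045 ]
base [0.6089 0.2181 0.01  ]
base [0.6103 0.108  0.01  ]
base [0.4906 0.1057 0.01  ]
base [0.4892 0.2156 0.01  ]
170 [0.6149 0.1654 0.0032] [0.6141 0.2042 0.0043]
171 [0.6132 0.1656 0.001 ] [ 0.6132  0.2053 -0.0021]
172 [0.6093 0.1642 0.0104] [0.6084 0.2025 0.0129]
173 [0.6065 0.1635 0.0148] [0.6065 0.2026 0.0121]
174 [0.605  0.1639 0.0116] [0.6044 0.2025 0.0121]
175 [0.6025 0.1635 0.0143] [0.6022 0.2023 0.013 ]
176 [0.6007 0.1637 0.0125] [0.6    0.2021 0.0136]
177 [0.5986 0.1636 0.0128] [0.5976 0.2017 0.0155]
178 [0
[... 893 characters left out ...]

196 [0.5535 0.156  0.0586] [0.5533 0.1931 0.0563]
197 [0.4234 0.0183 1.0216] [0.5505 0.1919 0.0626]
198 [0.5479 0.1541 0.0712] [0.5475 0.1904 0.0706]
199 [0.5451 0.1531 0.078 ] [0.4234 0.0183 1.0216]
200 [0.5429 0.1527 0.0801] [0.5419 0.1878 0.0843]
201 [0.5409 0.1525 0.0813] [0.5403 0.1881 0.0826]
202 [0.5389 0.1523 0.082 ] [0.5384 0.188  0.0826]
203 [0.5372 0.1525 0.0806] [0.5369 0.1886 0.0791]
204 [0.5352 0.1524 0.081 ] [0.535  0.1885 0.0793]
205 [0.5414 0.1622 0.0116] [0.5351 0.1916 0.0619]
206 [0.5395 0.1623 0.0107] [0.5334 0.1919 0.06  ]
207 [0.5373 0.162  0.0126] [0.5319 0.1925 0.0561]
208 [0.5349 0.1614 0.0159] [0.5299 0.1924 0.0565]
209 [0.5331 0.1618 0.0132] [0.5279 0.1923 0.0567]
```

```bash
python3 - <<'E'
from h import *
s=760/150
r=[ray("top",320+a/s,145+b/s,.028) for a,b in((50,255),(670,45),(705,150),(85,355))]
for x in r: print(x.round(4))
c=np.mean(r,0);t=(r[0]-r[1]+r[3]-r[2]);t/=np.linalg.norm(t);print("rack c",c.round(4),"psi",np.degrees(np.arctan2(-t[0],t[1])))
n=np.array([t[1],-t[0]]);print("n coord",n@c[:2],"t",t[:2]@c[:2], "width",n@(r[0]-r[3])[:2],n@(r[1]-r[2])[:2])
# top edge of plaque, blue face edge line at z=.113: zoom px (350,180)->(510,125)
for a,b in((350,182),(512,127)): 
    x=ray("top",320+a/s,145+b/s,.113); print(x.round(4),n@x[:2],t[:2]@x[:2])
S=760/130
for a,b in((265,100),(408,126)):
    x=ray("scene",130+a/S,170+b/S,.113); print("scene",x.round(4),n@x[:2],t[:2]@x[:2])
E
```

```text
[ 0.5621 -0.0808  0.028 ]
[ 0.6495 -0.3271  0.028 ]
[ 0.6074 -0.3401  0.028 ]
[ 0.5226 -0.0947  0.028 ]
rack c [ 0.5854 -0.2107  0.028 ] psi 19.29468322246938
n coord 0.48290179810417283 t -0.392258802897946 width 0.04178059914811226 0.04403593577296106
[ 0.5782 -0.1807  0.113 ] 0.48603960402212903 -0.3616318512968911
[ 0.5992 -0.2396  0.113 ] 0.4863308250234383 -0.4241382860580713
scene [ 0.6    -0.2392  0.113 ] 0.48727999812266815 -0.4239820057470568
scene [ 0.5763 -0.1827  0.113 ] 0.4835537472250679 -0.36288759190895675
```

arm_command(
  rows=[
    [0,0,0,-0.17],
    [0,0,0,-0.18],
    [0,0,0,-0.18],
    [0,0,0,-0.18],
    [0,0,0,-0.18],
    [0,0,0,-0.18],
    [0,0,0,-0.18],
    [0,0,0,-0.18],
    [0,0,0,-0.18],
    [0,0,0,0],
    [0,0,0,0],
  ],
  jaw=-1,
)

```text
clock: 1.48
ee_pos: [0.184, -0.5972, 0.2145]
orientation: [0.697, -0.697, -0.118, 0.118]
force: [0.3, -0.2, 0.3]
opening: 0.0949
```

arm_command(
  rows=[
    [1.5,0,0.69,0],
    [3.5,0,1.6,0],
    [5,0,2.29,0],
    [5,0,2.29,0],
    [5,0,2.29,0],
    [5,0,2.29,0],
    [5,0,2.29,0],
    [5,0,2.29,0],
    [5,0,2.29,0],
    [5,0,2.29,0],
    [3.8,0,1.74,0],
    [1.76,0,0.8,0],
  ],
)

```text
clock: 2.98
ee_pos: [0.5853, -0.2087, 0.2145]
orientation: [0.697, -0.697, -0.119, 0.119]
force: [-0.3, -0.9, 0.2]
opening: 0.0951
```

arm_command(
  rows=[
    [0,0,0,0],
    [0,0,0,0],
  ],
)

```text
clock: 3.22
ee_pos: [0.5834, -0.212, 0.2146]
orientation: [-0.697, 0.697, 0.118, -0.119]
force: [0.0, 0.3, -0.3]
opening: 0.0952
```

```bash
python3 - <<'E'
from h import *
o=manip.get_obs();print(o["ee_pos"].round(4) if hasattr(o["ee_pos"],'round') else o["ee_pos"],o["orientation"],o["q"])
im,d=manip.read_camera("scene");cv2.imwrite("pics/s1.png",cv2.resize(im[100:310,80:360],(800,600)))
E
```

```text
[ 0.5834 -0.212   0.2146] [-0.69706324  0.69712953  0.1184293  -0.11869186] [-4.54746506e-01  4.84898742e-01  1.56974030e+00 -3.30779335e-04
  1.08720042e+00 -7.91524105e-01]
```

View pics/s1.png

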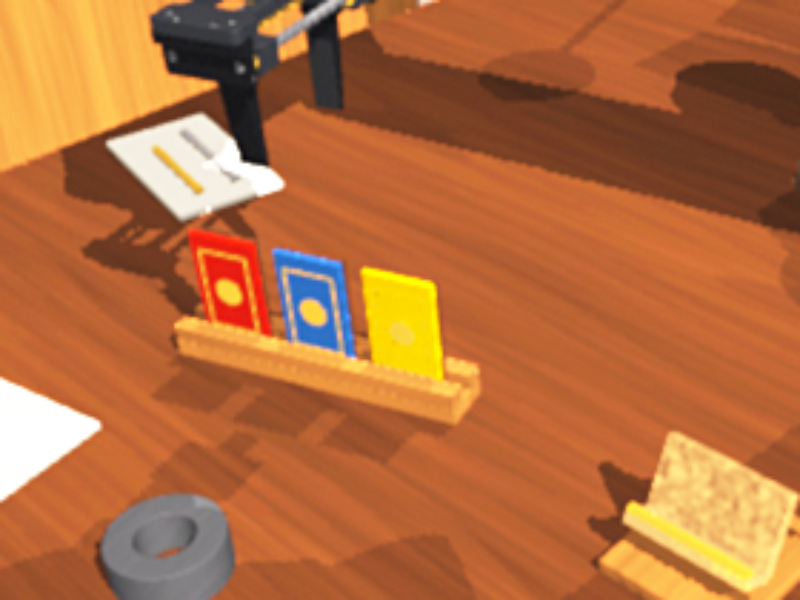

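arm_command(
  rows=[
    [0.14,1.2,0,0],
    [0,2.5,0,0],
    [0,3,0,0],
    [0,3,0,0],
    [0,2.3,0,0],
    [0,1.2,0,0],
    [0,0,0,0],
    [0,0,0,0],
  ],
)

```text
clock: 4.28
ee_pos: [0.5858, -0.2111, 0.0834]
orientation: [-0.697, 0.697, 0.119, -0.119]
force: [0.5, -0.1, -0.5]
opening: 0.0948
```

```bash
python3 - <<'E'
from h import *
o=manip.get_obs();print(o["ee_pos"],o["force"])
for n,(x,y,w,h) in(("scene",(120,110,140,140)),("top",(300,110,180,140))):
    im,d=manip.read_camera(n);cv2.imwrite(f"pics/{n}2.png",cv2.resize(im[y:y+h,x:x+w],None,fx=4,fy=4,interpolation=2))
E
```

```text
[ 0.58584253 -0.21111043  0.0834102 ] [ 0.45487357 -0.10063586 -0.45085075]
```

View pics/scene2.png

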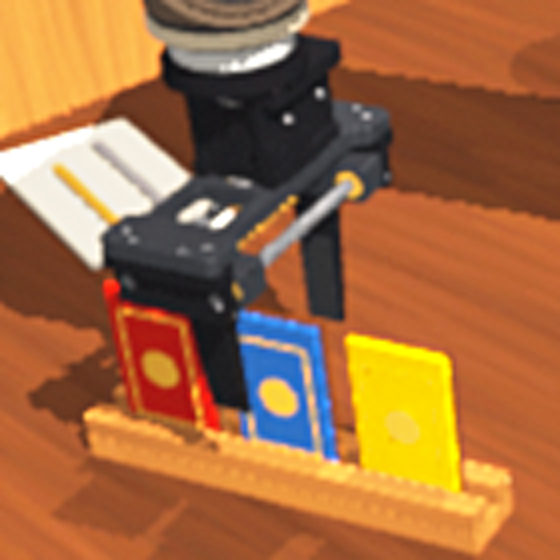

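View pics/top2.png

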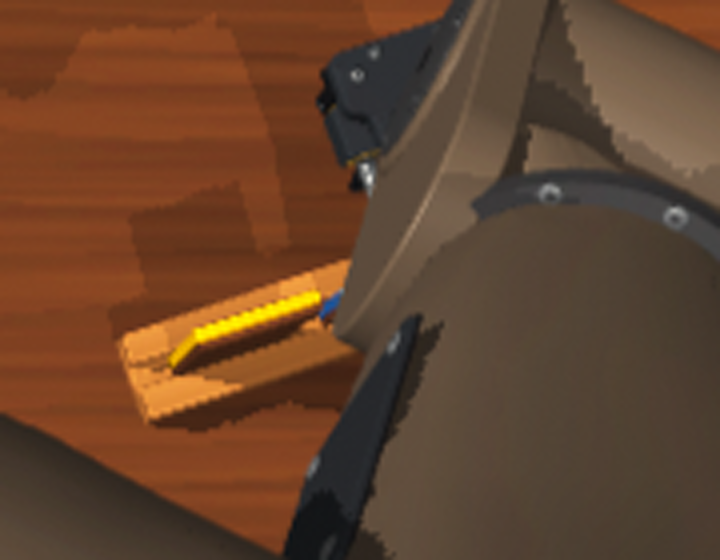

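Scene view: the fingers straddle blue, front tip at about (178,211) and rear tip at about (200,189). Their midpoint of about (189,200) agrees with blue's column of about 190, so I'm closing in two stages.

arm_command(
  rows=[
    [0,0,0,0],
    [0,0,0,0],
    [0,0,0,0],
    [0,0,0,0],
    [0,0,0,0],
    [0,0,0,0],
  ],
  jaw=0.7,
)

```text
clock: 5.12
ee_pos: [0.5856, -0.2108, 0.0826]
orientation: [-0.697, 0.697, 0.119, -0.119]
force: [0.4, -0.0, 0.2]
opening: 0.0404
```

arm_command(
  rows=[
    [0,0,0,0],
    [0,0,0,0],
    [0,0,0,0],
    [0,0,0,0],
  ],
  jaw=1,
)

```text
clock: 5.62
ee_pos: [0.5861, -0.2107, 0.0826]
orientation: [-0.697, 0.697, 0.119, -0.118]
force: [3.5, 2.1, -2.9]
opening: 0.0099
```

arm_command(
  rows=[
    [0,0,0,0],
    [0,0,0,0],
    [0,-0.3,0,0],
    [0,-0.6,0,0],
    [0,-0.8,0,0],
    [0,-1,0,0],
  ],
)

```text
clock: 6.38
ee_pos: [0.585, -0.2108, 0.1097]
orientation: [0.697, -0.697, -0.118, 0.12]
force: [-0.1, 0.3, -1.3]
opening: 0.01
```

arm_command(
  rows=[
    [0,-1.5,0,0],
    [0,-2,0,0],
    [0,-2,0,0],
    [0,-2,0,0],
    [0,-1.8,0,0],
    [0,-1,0,0],
    [0,-0.5,0,0],
    [0,0,0,0],
    [0,0,0,0],
  ],
)

```text
clock: 7.5
ee_pos: [0.5853, -0.2107, 0.217]
orientation: [0.697, -0.697, -0.119, 0.119]
force: [0.6, 0.5, -2.0]
opening: 0.0099
```

```bash
python3 - <<'E'
from h import *
o=manip.get_obs();print(o["ee_pos"],o["force"],o["opening"])
for n,(x,y,w,h) in(("scene",(120,90,140,150)),):
    im,d=manip.read_camera(n);np.save("pics/s3.npy",d);cv2.imwrite("pics/s3full.png",im);cv2.imwrite(f"pics/{n}3.png",cv2.resize(im[y:y+h,x:x+w],None,fx=4,fy=4,interpolation=2))
    C=cloud(n,d);m=(cv2.inRange(hsv(im),(100,120,50),(125,255,255))>0)&(d>0); m[:,:120]=0;m[:, 300:]=0
    P=C[m];P=P[P[:,2]>.03]; c=P.mean(0)
    w_,V=np.linalg.eigh((P-c).T@(P-c));print(len(P),c,V[:,0],np.sqrt(w_/len(P)),np.percentile(P,[1,99],axis=0))
E
```

```text
[ 0.58532322 -0.2107121   0.21699533] [ 0.64978177  0.48902984 -2.0115688 ] 0.009853797236582655
561 [ 0.58831012 -0.20508963  0.19755342] [ 0.93415552  0.35679538 -0.00710782] [0.00208457 0.01914468 0.03082462] [[ 0.57542915 -0.2383045   0.15055759]
 [ 0.60119851 -0.18083418  0.24958568]]
```

View pics/scene3.png

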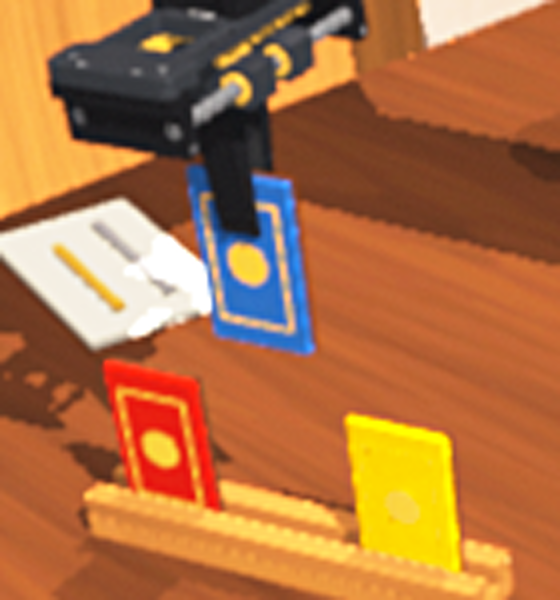

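Blue is held upright, and red and yellow are still standing. Next I turn square to the stand and carry it over.

arm_command(
  rows=[
    [0,0,0,0.05],
    [0,0,0,0.1],
    [0,0,0,0.1],
    [0,0,0,0.07],
    [0,0,0,0],
    [0,0,0,0],
  ],
)

```text
clock: 8.3
ee_pos: [0.5855, -0.2108, 0.2174]
orientation: [0.707, -0.707, -0.007, 0.007]
force: [0.3, -0.5, -0.5]
opening: 0.0094
```

arm_command(
  rows=[
    [0,0,1.5,0],
    [0,0,3,0],
    [-0.1,0,4,0],
    [-0.1,0,4.5,0],
    [-0.1,0,4.5,0],
    [-0.1,0,4.5,0],
    [-0.1,0,4.5,0],
    [-0.1,0,4,0],
    [-0.1,0,3,0],
    [-0.1,0,2,0],
    [0,0,1.3,0],
    [0,0,0.5,0],
  ],
)

```text
clock: 9.8
ee_pos: [0.5708, 0.1624, 0.2176]
orientation: [-0.707, 0.707, 0.007, -0.006]
force: [-0.2, -0.6, -1.7]
opening: 0.0099
```

arm_command(
  rows=[
    [0,0,0,0],
    [0,0,0,0],
    [0,0,0,0],
  ],
)

```text
clock: 10.18
ee_pos: [0.5709, 0.1615, 0.2176]
orientation: [-0.707, 0.707, 0.006, -0.006]
force: [-0.1, -0.2, -1.6]
opening: 0.0102
```

```bash
python3 - <<'E'
from h import *
o=manip.get_obs();print(o["ee_pos"],o["force"],o["opening"],2*np.degrees(np.arctan2(o["orientation"][3],o["orientation"][0])))
for n in("scene","top"):
    im,d=manip.read_camera(n);np.save(f"pics/{n}4.npy",d);cv2.imwrite(f"pics/{n}4.png",im)
    C=cloud(n,d);m=(cv2.inRange(hsv(im),(100,120,50),(125,255,255))>0)&(d>0)
    P=C[m];P=P[(P[:,2]>.03)&(P[:,1]>0)&(P[:,1]<.3)&(P[:,0]>.4)]
    if len(P)<20: print(n,len(P));continue
    c=P.mean(0)
    w_,V=np.linalg.eigh((P-c).T@(P-c));print(n,len(P),c,V[:,0],np.sqrt(w_/len(P)),np.percentile(P,[1,99],axis=0))
E
```

```text
[0.57094763 0.161452   0.21761655] [-0.07103854 -0.22695834 -1.59468598] 0.010178616099142283 -359.0126371079923
scene 769 [0.57573032 0.16846979 0.19621422] [ 0.99852988  0.0541192  -0.00303279] [0.00176708 0.01743087 0.02957151] [[0.56913595 0.13337517 0.15199186]
 [0.58215819 0.19064186 0.2500805 ]]
top 0
```

View pics/scene4.png

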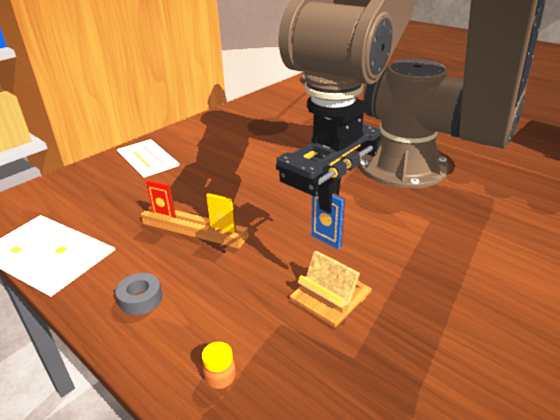

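View pics/top4.png

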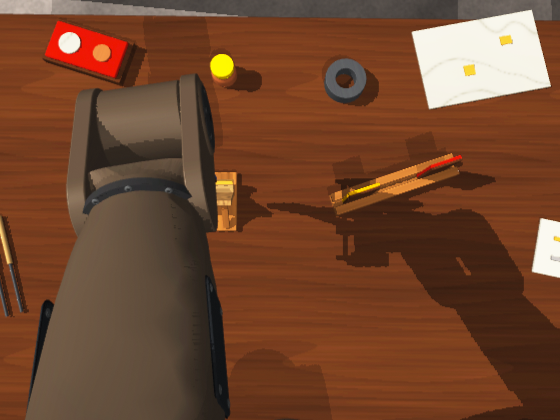

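Scene view: blue hangs upright at (327,220), just above the stand at (330,283) and in line with it to within a few millimetres. I'm nudging +2 mm and +1 mm, then descending.

arm_command(
  rows=[
    [0.2,0.8,0.1,0],
    [0,1.6,0,0],
    [0,2,0,0],
    [0,2,0,0],
    [0,1.6,0,0],
    [0,1,0,0],
    [0,0.6,0,0],
    [0,0.3,0,0],
    [0,0,0,0],
    [0,0,0,0],
  ],
)

```text
clock: 11.52
ee_pos: [0.573, 0.163, 0.119]
orientation: [0.707, -0.707, -0.007, 0.006]
force: [-0.4, 0.0, -2.0]
opening: 0.01
```

```bash
python3 - <<'E'
from h import *
o=manip.get_obs();print(o["ee_pos"],o["force"],o["opening"])
im,d=manip.read_camera("scene");cv2.imwrite("pics/s5.png",cv2.resize(im[180:330,260:400],None,fx=4,fy=4,interpolation=2))
E
```

```text
[0.57300836 0.16304139 0.11902066] [-0.37870513  0.01820952 -2.01032063] 0.010005828968866743
```

View pics/s5.png

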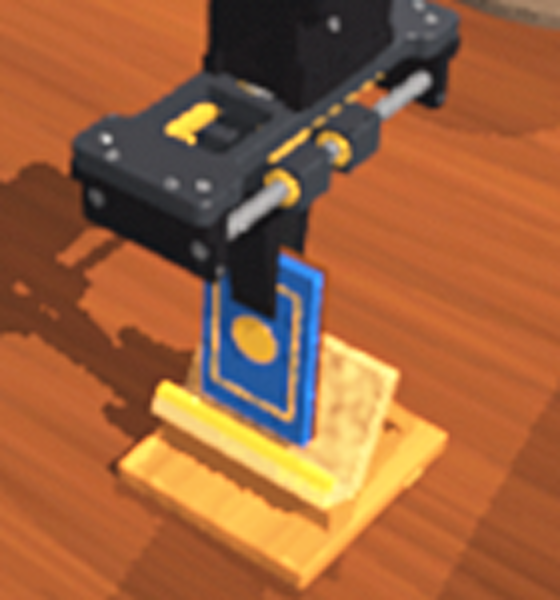

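Blue is behind the lip and above the ledge, roughly central. I'm lowering slowly to contact.

arm_command(
  rows=[
    [0,0.3,0,0],
    [0,0.3,0,0],
    [0,0.2,0,0],
    [0,0.1,0,0],
    [0,0,0,0],
  ],
)

```text
clock: 12.2
ee_pos: [0.5728, 0.163, 0.1095]
orientation: [-0.707, 0.707, 0.006, -0.006]
force: [0.5, 0.3, -1.3]
opening: 0.0096
```

arm_command(
  rows=[
    [0,0.1,0,0],
    [0,0.1,0,0],
    [0,0,0,0],
  ],
)

```text
clock: 12.58
ee_pos: [0.5728, 0.163, 0.1075]
orientation: [-0.707, 0.707, 0.006, -0.006]
force: [-1.0, -0.3, -1.3]
opening: 0.01
```

arm_command(
  rows=[
    [0,0.1,0,0],
    [0,0.1,0,0],
    [0,0,0,0],
  ],
)

```text
clock: 12.95
ee_pos: [0.5731, 0.1631, 0.107]
orientation: [0.707, -0.707, -0.007, 0.006]
force: [-3.1, 0.0, 13.0]
opening: 0.01
```

Contact came at TCP z 0.107, as predicted. I'm easing off and letting the plaque lean onto the rear finger in stages.

arm_command(
  rows=[
    [0,-0.1,0,0],
    [0,0,0,0],
  ],
)

```text
clock: 13.2
ee_pos: [0.573, 0.1631, 0.1071]
orientation: [0.707, -0.707, -0.007, 0.006]
force: [-2.3, -0.7, 6.5]
opening: 0.0101
```

arm_command(
  rows=[
    [0,0,0,0],
    [0,0,0,0],
    [0,0,0,0],
  ],
  jaw=0.6,
)

```text
clock: 13.58
ee_pos: [0.5728, 0.163, 0.1064]
orientation: [-0.707, 0.707, 0.006, -0.006]
force: [-0.6, -0.5, 0.2]
opening: 0.0189
```

arm_command(
  rows=[
    [0,0,0,0],
    [0,0,0,0],
    [0,0,0,0],
  ],
  jaw=0.3,
)

```text
clock: 13.95
ee_pos: [0.5728, 0.163, 0.1066]
orientation: [-0.707, 0.707, 0.006, -0.006]
force: [-0.2, 0.6, -0.7]
opening: 0.0328
```

```bash
python3 - <<'E'
from h import *
o=manip.get_obs();print(o["ee_pos"],o["force"],o["opening"])
im,d=manip.read_camera("scene");cv2.imwrite("pics/s6.png",cv2.resize(im[180:330,260:400],None,fx=4,fy=4,interpolation=2))
C=cloud("scene",d);m=(cv2.inRange(hsv(im),(100,120,50),(125,255,255))>0)&(d>0)
P=C[m];P=P[(P[:,2]>.03)&(P[:,1]>0)&(P[:,1]<.3)&(P[:,0]>.4)];c=P.mean(0)
w_,V=np.linalg.eigh((P-c).T@(P-c));print(len(P),c,V[:,0],np.percentile(P,[1,99],axis=0))
E
```

```text
[0.57279155 0.16304364 0.10656684] [-0.20561412  0.61960621 -0.67838352] 0.03278702591889975
642 [0.57171895 0.171758   0.09168078] [0.99235387 0.05936726 0.10820965] [[0.56265597 0.13478087 0.04558161]
 [0.5795607  0.19215241 0.13919015]]
```

View pics/s6.png

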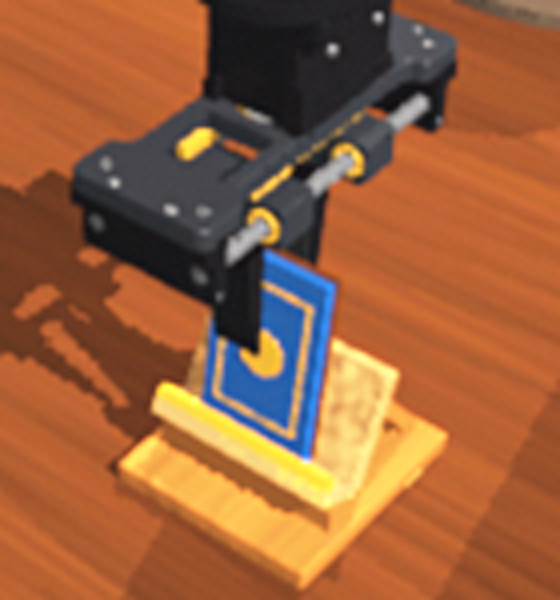

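It leans about 6° back, resting on the rear finger. I continue opening and start moving back.

arm_command(
  rows=[
    [0,0,0,0],
    [0,0,0,0],
    [0,0,0,0],
  ],
  jaw=0,
)

```text
clock: 14.38
ee_pos: [0.5728, 0.163, 0.1066]
orientation: [-0.707, 0.707, 0.006, -0.006]
force: [0.7, -0.7, -0.5]
opening: 0.0473
```

arm_command(
  rows=[
    [-0.2,0,0,0],
    [-0.3,0,0,0],
    [-0.3,0,0,0],
    [-0.3,0,0,0],
    [-0.3,0,0,0],
    [0,0,0,0],
  ],
)

```text
clock: 15.12
ee_pos: [0.5586, 0.1628, 0.1067]
orientation: [-0.707, 0.707, 0.006, -0.006]
force: [-0.6, -0.4, -0.2]
opening: 0.0477
```

```bash
cat > look.py <<'E'
from h import *
import sys
k=sys.argv[1]
o=manip.get_obs();print(o["clock"],o["ee_pos"],o["force"],o["opening"])
im,d=manip.read_camera("scene");cv2.imwrite(f"pics/s{k}.png",cv2.resize(im[180:330,260:400],None,fx=4,fy=4,interpolation=2))
C=cloud("scene",d);m=(cv2.inRange(hsv(im),(100,120,50),(125,255,255))>0)&(d>0)
P=C[m];P=P[(P[:,2]>.03)&(P[:,1]>0)&(P[:,1]<.3)&(P[:,0]>.4)];c=P.mean(0)
w_,V=np.linalg.eigh((P-c).T@(P-c));n=V[:,0]*np.sign(V[0,0]);print(len(P),c,n,"lean",np.degrees(np.arcsin(n[2])),"yaw",np.degrees(np.arctan2(n[1],n[0])),"\n",np.percentile(P,[1,99],axis=0).round(4))
E
python3 look.py 7
```

```text
15.125 [0.55860541 0.16278406 0.10665572] [-0.57471165 -0.39430954 -0.15025905] 0.04766255776304135
800 [0.5605597  0.16998562 0.08870256] [0.94552759 0.03614535 0.32352913] lean 18.876486483869783 yaw 2.189220050069063 
 [[0.5429 0.1347 0.0448]
 [0.5778 0.1921 0.1339]]
```

View pics/s7.png

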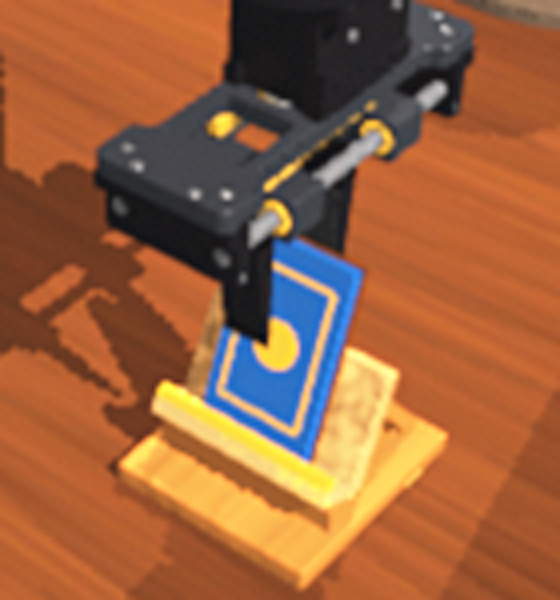

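Lean is now about 19°, still supported by the rear finger. Another 1 cm back, then open fully.

arm_command(
  rows=[
    [-0.3,0,0,0],
    [-0.3,0,0,0],
    [-0.3,0,0,0],
    [-0.2,0,0,0],
    [0,0,0,0],
  ],
)

```text
clock: 15.8
ee_pos: [0.5477, 0.1626, 0.1067]
orientation: [-0.707, 0.707, 0.006, -0.006]
force: [-0.1, -0.0, 0.8]
opening: 0.0476
```

arm_command(
  rows=[
    [0,0,0,0],
    [0,0,0,0],
    [0,0,0,0],
    [0,0,0,0],
    [0,0,0,0],
    [0,0,0,0],
  ],
  jaw=-1,
)

```text
clock: 16.55
ee_pos: [0.5478, 0.1626, 0.1066]
orientation: [-0.707, 0.707, 0.006, -0.006]
force: [0.4, -0.0, -0.2]
opening: 0.0945
```

```bash
python3 look.py 8
```

```text
16.55 [0.54782587 0.16258014 0.10659785] [ 0.40162813 -0.03837208 -0.19202825] 0.09445173148965144
912 [0.55273831 0.16829471 0.08606127] [0.87820738 0.02512634 0.47761959] lean 28.53004873342601 yaw 1.6388390361713356 
 [[0.5288 0.1348 0.0441]
 [0.5767 0.1919 0.1276]]
```

View pics/s8.png

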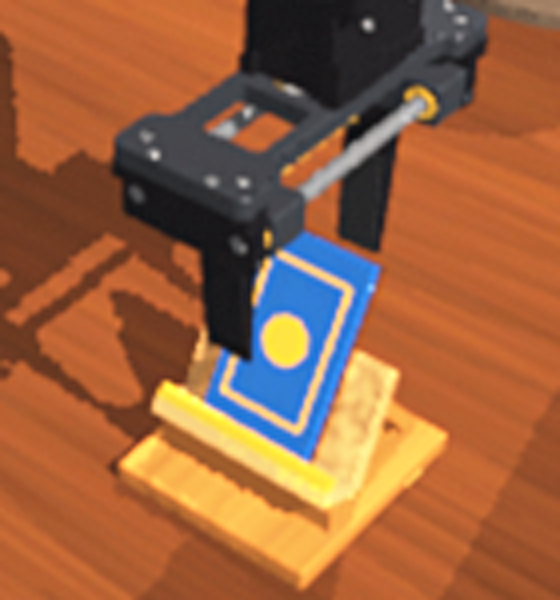

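It rests on the cork at about 28° lean, and both fingers are clear. I'm lifting straight up.

arm_command(
  rows=[
    [0,-0.5,0,0],
    [0,-1,0,0],
    [0,-2,0,0],
    [0,-3,0,0],
    [0,-3,0,0],
    [0,-2,0,0],
    [0,-1,0,0],
    [0,0,0,0],
    [0,0,0,0],
  ],
)

```text
clock: 17.73
ee_pos: [0.5475, 0.1625, 0.2309]
orientation: [-0.707, 0.707, 0.006, -0.007]
force: [-0.0, 1.1, 0.1]
opening: 0.0949
```

```bash
python3 look.py 9; python3 - <<'E'
from h import *
im,d=manip.read_camera("scene");C=cloud("scene",d);H=hsv(im);cv2.imwrite("pics/s9full.png",im)
for c,lo,hi in(("red",(0,200,90),(5,255,255)),):
    m=(cv2.inRange(H,lo,hi)>0)&(d>0);P=C[m];P=P[(P[:,2]>.02)&(abs(P[:,1]+.28)<.06)&(abs(P[:,0]-.62)<.05)];print(c,P.mean(0))
m=(cv2.inRange(H,(22,180,120),(32,255,255))>0)&(d>0);P=C[m];P=P[(P[:,2]>.03)&(abs(P[:,1]+.135)<.05)&(abs(P[:,0]-.565)<.05)];print("yel",P.mean(0))
d=np.load("pics/scene0.npy");im=cv2.imread("pics/scene0.png");C=cloud("scene",d);H=hsv(im)
m=(cv2.inRange(H,(22,180,120),(32,255,255))>0)&(d>0);P=C[m];P=P[(P[:,2]>.03)&(abs(P[:,1]+.135)<.05)&(abs(P[:,0]-.565)<.05)];print("yel0",P.mean(0))
E
```

```text
17.725 [0.54754583 0.16252172 0.2308635 ] [-0.03649733  1.12071011  0.05567911] 0.09493911806175614
1018 [0.5514221  0.16495666 0.08753524] [0.87420589 0.03308075 0.48442721] lean 28.974951633978236 yaw 2.1670909925565653 
 [[0.5282 0.1338 0.0435]
 [0.576  0.1917 0.1273]]
red [ 0.61725225 -0.28130424  0.07742405]
yel [ 0.56677171 -0.13601934  0.09258727]
yel0 [ 0.56531572 -0.13180144  0.0751776 ]
```

View pics/s9full.png

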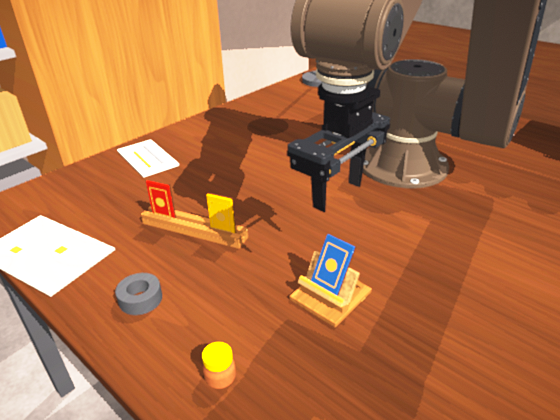

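View pics/s9.png

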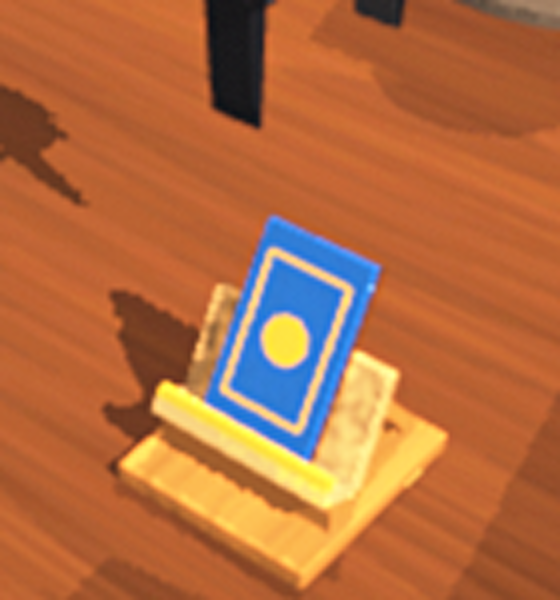

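```bash
python3 - <<'E'
from h import *
im,d=manip.read_camera("scene");C=cloud("scene",d)
f=np.median(C[262:269,328:336].reshape(-1,3),0);n=np.array([.876,.02,.483]);c=f-.005*n
print("disc",f,"centre rel seat",c-[.5655,.163,.032]); im2,_=manip.read_camera("scene");print("change",np.abs(im.astype(int)-im2)[230:310,300:370].max())
print(manip.finish_job())
E
```

```text
disc [0.55479814 0.1643604  0.08437375] centre rel seat [-0.01508186  0.0012604   0.04995875]
change 15
the job is handed in; nothing more can be done
None
```

I took the blue plaque out of the rack, carried it over and set it on the stand's ledge. It leaned back onto the cork supported by the rear finger as I opened the jaws. I then lifted the open gripper clear and handed the job in at about 18 s.

**Last checks before handing in:**
- **Position:** the blue plaque's centre was about (-15, +1, +50) mm in the seat frame, inside all three limits.
- **Angle:** it leans about 29° with its blue face outwards, and is square to the stand within about 2°.
- **Lean not flat:** the lean is about 4° more than a flat 25°. The bottom edge seems to sit about 3 mm out from the corner, still within the limits.
- **Stillness:** two pictures in a row showed almost no change around the plaque. I did not measure its speed directly.
- **Other plaques:** the red plaque reads the same position as at the start.
- **Disagreeing reading:** yellow's colour-mask average moved by about 4 mm sideways and 17 mm in height. I put this down to a changed shadow, because the plaque stands at the same pixels (221,214) as before.

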